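Feed a sugar dispenser round the bend of the counter's guide lane

ROBOT

A 6-joint arm with a two-finger parallel gripper is mounted at the origin on a cart in front of the work surface, level with it; the furniture and walls round the work are solid. World frame = base frame: x ahead of the robot, y to its left, z up, the work surface at z = 0. Lengths are in mm, angles in rad, forces in N, time in s.
With the tool pointing down it reaches from about 300 to 775 mm from the base axis. Payload 14.6 kg.
Tool frame: the origin (TCP) lies at the very end of the fingers, on their centre line; the grasp point (between the pads) lies 19 mm behind it; z points along the fingers, y is the line along which they close (so a half turn about z gives the same grasp; the last joint's range is limited). The gripper opens to 94 mm and grips with 3 to 60 N. Pads are 16 mm wide; open, the fingers measure 119 mm over their backs; the gripper's body (75 mm by 177 mm) begins 78 mm behind the grasp point.
Start: joints at [-1.232, 0.3, 1.521, -0, 1.321, -0.067], TCP at [217.107, -505.325, 205.446] pointing down, gripper open.
Joint ranges: [-3.03, 3.03], [-0.79, 2.21], [0.23, 2.52], [-1.04, 4.18], [0, 3.07], [-2.55, 2.55]. Speed limits (rad/s): [2.22, 2.22, 2.57, 3.14, 3.14, 3.14].

INTERFACE

Orientations are given as [roll, pitch, yaw] about the fixed x, y, z axes, in that order (R = Rz(yaw) Ry(pitch) Rx(roll)).
In Python, from cell import read_state, viewer, manip, models gives the robot as it stands.
- The arm moves only by the tool carry_out, never from a script. Its argument "deltas" is a list of rows, each an object with "dp": the shift along the tool's x, y, z in mm, a list of three; "roll": the turn about the tool's z in degrees; "gripper": the opening, from -1 (shut) to 1 (fully open), so that 0 is half open. In form: [{"dp": [tx, ty, tz], "roll": roll, "gripper": gripper}, ...]. A call has 1 to 12 rows; each row is the pose to reach, as a shift and turn from the pose commanded when the call began, along the tool's axes at that moment; what a row does not reach only later rows make up. A row lasts 1/12 s, in which the tool goes at most 41.7 mm and 7.16 degrees, less where a joint would pass 70% of its speed; a pose out of reach is approached as far as the arm can. A call with a gripper value outside its range is refused whole. The fingers move at their own pace and stop on an object; "newtons" is the grip in N (left out, the last holds). Time passes only in rows, so rows that repeat a pose let the fingers close. It gives the time, the measured TCP pose, the force, the opening and the grip force at its end, in the units of the state.
- read_state(): the state, without advancing time (a new reading comes with each control period).
- viewer.camera(name): name is "side" or "top"; returns the picture (400x640x3 uint8, red, green, blue); there is no depth.
- viewer.camera_params(name): a dict with "fovy" (degrees; the focal length in pixels is half the picture's height over the tangent of half this angle, whatever the lens; pixels are square), "cx", "cy" (the principal point, pixels), "eye" and "attitude" of the camera in the world. Camera axes: x right, y up, looking along -z (the intrinsics and any distortion apply to the point x, -y, -z); pixel columns grow to the right and rows downward; lengths in mm; the calibration is good to about 2 mm. A picture is of the moment at which its call begins. camera_params takes no time and is no camera call.
- manip.sign_off(): hands the job in; it is judged then, once.
Trained networks look in the newest picture that a camera, given by its name, has taken for a name from the list of things; names that differ only in an ending like _2 or _b are one class to them, and where a whole thing is asked for, a point or a joint stands for the part that bears it (a point fixed in the world has none). Each returns a list of dicts, best first, with "p" (0 to 1); they miss things now and then, are a little off and sometimes report something else, mostly with a low value. They report only what shows in the picture. A call takes as long as a camera call.
- models.cut_out(camera, label): "region" (400x640 bool, what is visible of it) and "box" ([left, top, right, bottom] in pixels, round what is visible of it).
The state is a dict: "clock": time; "joints": joint angles; "qd": joint speeds; "effort": joint torques, N m; "eef_pos": TCP position; "eef_rot": TCP orientation; "wrist_force": force on the tool from outside, world axes, zero at the start; "moment": the same for the moment, N m; "finger_gap": finger opening in mm; "finger_force": force on a finger pad.
Only numpy, scipy, OpenCV 4.12 (cv2) and the standard library are available. Lean on these libraries where they do the work, as an engineer would, in place of code of your own. Each camera call takes 0.05 s, during which the arm holds its last target. There are 200 camera calls.

TASK

Put the sugar dispenser back in its lane: push it along the counter into the flared mouth of the steel guide lane, round the bend, and home against the stop at the closed end. Press it against the stop for about a second with a clear but gentle push (around 10 N), then back away. Somebody has swivelled the end leg of the lane, so feel your way round and never press the dispenser on rails or stop with more than 22 N; keep it upright and down on the counter all the way, and leave the other things alone.

Things in the scene. Friction and masses are not known exactly. Their poses are not given: they have to be found in the camera images.
- dispenser_center (a point): centre (49 mm above the underside) of the round glass sugar dispenser with a spout on top: 98 mm tall, about 0.38 kg, z up, shaped like a flask: radius 36 mm at 5 mm height, 34.5 mm at 30 mm, 26 mm at 53 mm, 16 mm at 70 mm. It stands on the counter (z = 0) just outside the lane's mouth. Pushed low from behind (shut fingers, tips about 27 mm up) it slides without tipping; gripped high it tips.
- lane: the guide lane: a floorless channel of two upright steel rails 30 to 33 mm tall, 4 mm thick, 76 mm apart inside (2 mm to spare each side of the dispenser). Rigidly fixed. Origin: centre of the bend, on the counter, under a black knob (23 mm tall); z up. Middle line: straight along x = 0.085 in the -y direction to y = 0, then a clockwise bend of radius 0.085 about the origin, then the end leg.
- lane_mouth (a point): middle of the lane's entry where its parallel rails begin, on the counter, at (0.085, 0.045) in the lane's frame and with the lane's axes; the dispenser enters in the -y direction. From here two lips (the rails are polished and slippery) flare outward by 30 degrees to y = 0.080, where they are about 117 mm apart.
- lane_pivot (a point): same point as the lane's origin: pivot of the swivelling end leg (straight, tangent to the bend, closed by a rigid steel cross plate, the stop). The bend turns by anything from 75 to 105 degrees (90: the leg runs in -x); this angle is NOT measured, feel or see it. With the dispenser home at the stop its middle is 0.085 past the end of the bend, 0.120 from this point in plan.
- sugar_bowl: bystander: small round glass bowl with sugar cubes, 77 mm across, 54 mm tall, origin under its centre; leave it alone
- creamer: bystander: round white tin with a blue lid, 55 mm across, 82 mm tall, origin under its centre; leave it alone
- mug: bystander: white mug upside down, 70 mm across, with its handle 99 mm, 90 mm tall, origin under its centre; leave it alone

How it is judged (in metres and radians):
On the way, in this order (a step that is already met when the one before it is completed fails the run):
1. the dispenser has slid between the parallel rails of the entry (y of dispenser_center in the frame of lane below 0.04 m and x of dispenser_center in the frame of lane between 0.075 and 0.095 m), for 0.1 s.
2. the dispenser is in the middle of the bend (y of dispenser_center in the frame of lane below -0.04 m and horizontal distance between dispenser_center and lane between 0.078 and 0.092 m), for 0.1 s.
3. the dispenser is pressed home against the stop with more than 8 N (y of dispenser_center in the frame of lane below -0.03 m and x of dispenser_center in the frame of lane below -0.03 m and horizontal distance between dispenser_center and lane above 0.1168 m and contact force between sugar_dispenser and lane above 8 N), for 0.6 s.
At the end, for the whole second after the job is handed in: The dispenser stands upright (within 0.08 rad) and at rest on the counter in the end leg of the lane, at the stop (its middle 116 to 124 mm from the centre of the bend in plan; 120 mm is home), and the fingers are off it (y of dispenser_center in the frame of lane below -0.03 m and x of dispenser_center in the frame of lane below -0.03 m and horizontal distance between dispenser_center and lane between 0.116 and 0.124 m and height (world z) of dispenser_center below 0.054 m and angle between dispenser_center's own z axis and vertical below 0.08 rad and linear speed of sugar_dispenser below 0.01 m/s and contact force between the fingers and sugar_dispenser below 0.1 N); the robot touches nothing.
It fails at once if the dispenser presses on the lane (rails or stop) with more than 22 N (contact force between sugar_dispenser and lane above 22 N).
It fails at once if the dispenser is lifted more than 15 mm off the counter (height (world z) of dispenser_center above 0.064 m).
It fails at once if the dispenser is tipped by more than 0.3 rad (angle between dispenser_center's own z axis and vertical above 0.3 rad).
It fails at once if a bystander is shifted by more than 25 mm (distance of any of sugar_bowl, creamer, mug from where it was at the start of the episode above 0.025 m).
It also fails if it takes over 72 s, if anything falls off the work surface, if the arm or the gripper's body presses on something with over 40 N, if the wrist force passes 120 N, or if a joint passes its speed limit or range.

## Working session

There is one attempt and no reset: what is moved stays moved. The work goes in short steps, Python scripts to look and compute and a tool call to move; the robot and the scene stay as the last step left them, time stands still between calls to the robot, and variables do not carry over. Pictures are saved under pics/ and viewed, at most 13 in all, crops included, and the job is handed in when it is done.

Besides the shell and the picture viewer there is one more tool, called after ">>>" as name([rows], argument=value, ...), one row to a line, values as JSON. carry_out: Moves the arm, as the interface text tells. Its arguments: {"type":"object","properties":{"deltas":{"type":"array"},"newtons":{"type":"number"}},"required":["deltas"]}

```bash
mkdir -p pics
python3 - <<'E'
from cell import read_state, viewer
import cv2
for n in("top","side"):
    cv2.imwrite(f"pics/{n}0.png",viewer.camera(n)[:,:,::-1]); print(n,viewer.camera_params(n))
print(read_state())
E
```

```text
top {'fovy': 43.8956074888432, 'cx': 319.68866930257917, 'cy': 201.2834394483128, 'eye': array([ 346.22626861,   14.1437944 , 1269.94195278]), 'attitude': array([ 0.13240134, -0.00500134, -1.58771721])}
side {'fovy': 55.59854579651244, 'cx': 319.8514404556297, 'cy': 198.39435515155813, 'eye': array([ 490.8539318 , -820.01084827,  649.49501911]), 'attitude': array([ 0.94913209,  0.01185983, -0.04703346])}
{'clock': 0.1, 'joints': array([-1.23162308e+00,  3.00417516e-01,  1.52156257e+00,  1.56087188e-06,
        1.32070566e+00, -6.65752776e-02]), 'qd': array([ 8.99029014e-05, -2.56779320e-03,  8.06202554e-04,  1.04523146e-03,
       -2.44564484e-04,  2.65690957e-04]), 'effort': array([ 2.26321165e-03, -5.32634282e+01, -3.53280008e+01,  7.09765172e-02,
        2.35175702e-02, -8.00884709e-05]), 'eef_pos': array([ 217.01344897, -505.09762309,  204.92355568]), 'eef_rot': array([-3.14050208e+00, -7.42278994e-05,  4.05748099e-01]), 'wrist_force': array([ 0.00906725, -0.08031818, -0.20142329]), 'moment': array([ 0.01265742,  0.05579174, -0.06344124]), 'finger_force': 0.0, 'finger_gap': 93.98323904716288}
```

View pics/top0.png

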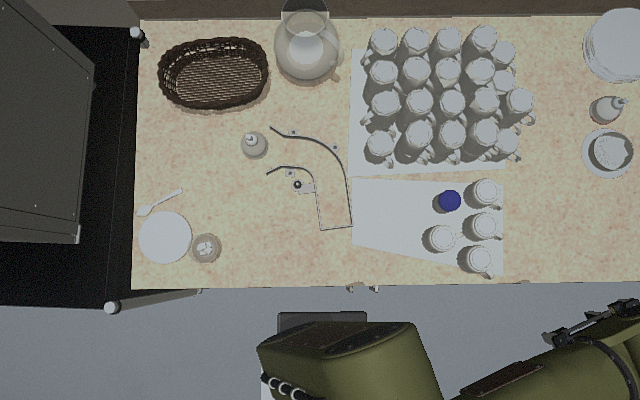

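View pics/side0.png

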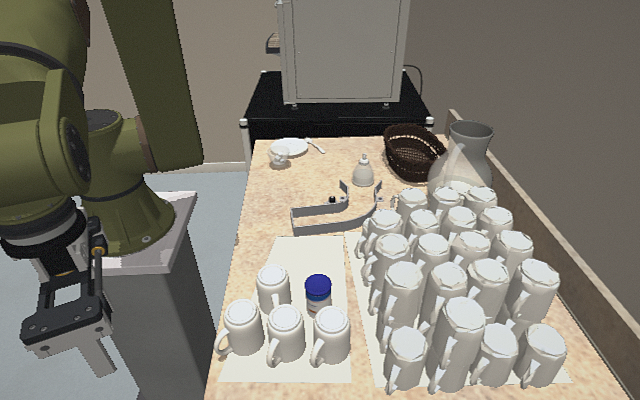

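```bash
cat > h.py <<'E'
import numpy as np
from scipy.spatial.transform import Rotation as R
from cell import viewer
def cam(n):
    p=viewer.camera_params(n); return p,200/np.tan(np.radians(p['fovy']/2)),R.from_euler('xyz',p['attitude']).as_matrix()
def px2w(n,u,v,z):
    p,f,M=cam(n); d=M@np.array([(u-p['cx'])/f,-(v-p['cy'])/f,-1]); return p['eye']+d*(z-p['eye'][2])/d[2]
def w2px(n,X):
    p,f,M=cam(n); c=M.T@(np.array(X,float)-p['eye']); return np.array([p['cx']+f*c[0]/-c[2],p['cy']-f*c[1]/-c[2]])
E
python3 - <<'E'
import cv2
from h import *
from cell import models
im=cv2.imread("pics/top0.png")[110:250,230:380]
cv2.imwrite("pics/crop.png",cv2.resize(im,None,fx=4,fy=4,interpolation=cv2.INTER_CUBIC))
for l in("dispenser_center","lane","creamer","mug","sugar_bowl"):
  for r in models.cut_out("top",l)[:2]:
    v,u=np.nonzero(r["region"]); print(l,r["p"],r["box"],u.mean(),v.mean(),px2w("top",u.mean(),v.mean(),30))
print(px2w("top",297,184,23))
E
```

```text
dispenser_center 0.63 [238.9, 129.5, 265.9, 158.0] 253.50731707317073 144.93333333333334 [659.3434152  171.91575146  30.        ]
creamer 0.94 [432.1, 190.8, 461.5, 213.2] 445.58 201.704 [ 505.00200768 -312.45803667   30.        ]
mug 0.64 [420.4, 226.8, 462.3, 252.6] 439.3453237410072 238.52038369304557 [ 412.5341283  -292.18244375   30.        ]
sugar_bowl 0.66 [187.3, 233.9, 218.0, 264.3] 201.82432432432432 248.36756756756756 [397.93165117 300.12058035  30.        ]
[557.48885151  62.10155771  23.        ]
```

View pics/crop.png

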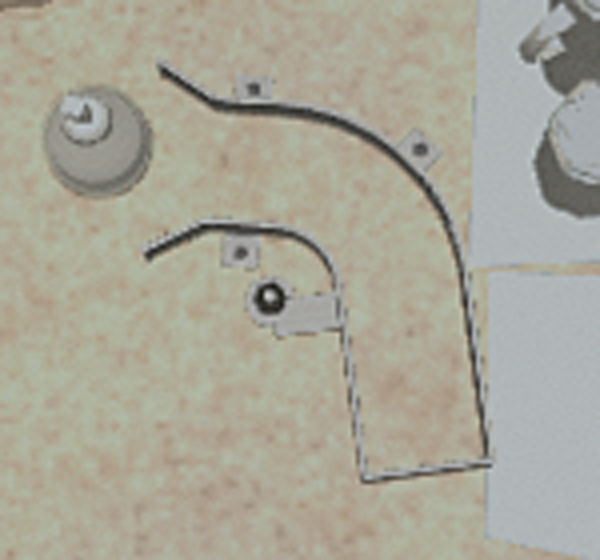

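Run:
```python
from h import *
from scipy.optimize import least_squares
P=lambda x,y,z=31:px2w("top",230+(x+.5)/4-.5,110+(y+.5)/4-.5,z)[:2]
obs=np.array([P(268,297,23),P(162,68),P(213,104),P(148,257),P(205,226),P(363,480),P(490,464),P(336,280),P(351,395),P(465,280),P(478,380)])
print(obs.round(1))
def leg(r,s,b): # b = turn; bend clockwise from +x direction to angle -b
    e=np.array([np.cos(b),-np.sin(b)]);t=np.array([-np.sin(b),-np.cos(b)]);return r*e+s*t
def mod(p):
    b=p[3]
    L=np.array([[0,0],[145.5,80],[125,45],[24.5,80],[45,45],leg(45,123,b),leg(125,123,b)])
    c,s=np.cos(p[2]),np.sin(p[2]);return L@np.array([[c,s],[-s,c]])+p[:2]
def res(p):
    b=p[3];e=np.array([np.cos(b),-np.sin(b)]);c,s=np.cos(p[2]),np.sin(p[2]);w=np.array([[c,-s],[s,c]])@e
    return np.r_[(mod(p)-obs[:7]).ravel(),(obs[7:]-p[:2])@w-[45,45,125,125]]
f=least_squares(res,[557,62,0,1.57]);p=f.x
print(p,np.degrees(p[2:]),f.fun.round(1))
d=px2w("top",253.5,146,15)[:2]
c,s=np.cos(p[2]),np.sin(p[2]);print("disp lane",np.array([[c,s],[-s,c]])@(d-p[:2]),d)
np.save("lane.npy",p)
# base circle: crop centre(98,142) radius54
for z in(5,20):
  for q in((98,144),(98,141)):print(z,P(*q,z),P(*q,z)-P(q[0]+54,q[1],z))
```

```text
[[557.8  63.1]
 [706.6 129.2]
 [682.3  96.6]
 [583.4 138.5]
 [602.8 102.3]
 [439.6   4.7]
 [448.3 -75. ]
 [566.7  19.6]
 [493.2  11.3]
 [565.4 -62.1]
 [501.4 -68.8]]
[ 5.55160191e+02  6.25584261e+01 -8.35342122e-02  1.37365648e+00] [-4.7861578  78.70471873] [-2.7 -0.5  0.2  1.   1.1  0.4  2.9  1.7  0.9  1.4 -1.6 -0.7 -1.2 -0.6
 -1.  -1.1  0.  -0.6]
disp lane [ 95.49215213 119.66783591] [660.30410274 173.84139793]
5 [663.78306723 173.48565972] [ 0.55167115 35.19067098]
5 [665.78723486 173.48667245] [ 0.55150469 35.19785803]
20 [660.0173988  171.59614379] [ 0.54512929 34.77337115]
20 [661.99780051 171.5971445 ] [ 0.54496481 34.78047298]
```

```bash
cat >> h.py <<'E'
from cell import read_state
L=np.load("lane.npy"); 
def l2w(q):
    c,s=np.cos(L[2]),np.sin(L[2]); return np.array([[c,-s],[s,c]])@np.array(q,float)+L[:2]
def w2l(q):
    c,s=np.cos(L[2]),np.sin(L[2]); return np.array([[c,s],[-s,c]])@(np.array(q,float)-L[:2])
def delta(lxy,z,heading):
    """tool delta to reach lane-frame xy, z, pushing with -x along lane heading (deg)"""
    s=read_state(); Rm=R.from_euler('xyz',s['eef_rot']).as_matrix()
    d=Rm.T@(np.r_[l2w(lxy),z]-s['eef_pos']); yaw=heading+180+np.degrees(L[2])
    r=-(yaw-np.degrees(s['eef_rot'][2])); r=(r+180)%360-180
    return d.round(1),round(r,1)
def status():
    s=read_state(); p=s['eef_pos']; print("t",s['clock'],"tcp",p.round(1),"lane",w2l(p[:2]).round(1),"head",round(np.degrees(s['eef_rot'][2]-L[2])-180,1),"F",s['wrist_force'].round(1),"gap",round(s['finger_gap'],1))
E
python3 - <<'E'
from h import *
from cell import models
import cv2
im=viewer.camera("side"); r=models.cut_out("side","dispenser_center")[0]
v,u=np.nonzero(r["region"]);print(r["p"],r["box"],u.mean())
for c in((660,172),(664,173)):
  a=[w2px("side",[c[0]+36*np.cos(t),c[1]+36*np.sin(t),5]) for t in np.linspace(0,6.28,40)]; a=np.array(a)
  print(c,a.min(0),a.max(0),w2px("side",[*c,98]))
u0=np.array([11,59])/60
print(delta(np.array([97,119])+u0*66,150,-100.6))
status()
E
```

```text
0.59 [352.1, 153.2, 374.7, 187.8] 362.5869565217391
(660, 172) [349.86655932 173.44176211] [372.99588367 185.91652961] [363.01893292 153.2927878 ]
(664, 173) [351.10290926 173.23357364] [374.21907585 185.68773808] [364.30487741 153.08596274]
(array([ 717.5, -499.3,   55.4]), np.float64(-51.4))
t 0.45 tcp [ 217.1 -505.3  205.4] lane [-289.5 -594.1] head -152.0 F [-0.5 -0.4 -0.5] gap 93.7
```

>>> carry_out([
  {"dp":[717,-499,0],"roll":-51.4,"gripper":-1},
  {"dp":[717,-499,0],"roll":-51.4,"gripper":-1},
  {"dp":[717,-499,0],"roll":-51.4,"gripper":-1},
  {"dp":[717,-499,0],"roll":-51.4,"gripper":-1},
  {"dp":[717,-499,0],"roll":-51.4,"gripper":-1},
  {"dp":[717,-499,0],"roll":-51.4,"gripper":-1},
  {"dp":[717,-499,0],"roll":-51.4,"gripper":-1},
  {"dp":[717,-499,0],"roll":-51.4,"gripper":-1},
  {"dp":[717,-499,0],"roll":-51.4,"gripper":-1},
  {"dp":[717,-499,0],"roll":-51.4,"gripper":-1},
  {"dp":[717,-499,0],"roll":-51.4,"gripper":-1},
  {"dp":[717,-499,0],"roll":-51.4,"gripper":-1},
])

```text
clock: 1.45
eef_pos: [482.2, -78.8, 205.7]
eef_rot: [3.141, -0.0, 1.303]
wrist_force: [0.0, -0.7, 0.2]
finger_gap: 17.7
finger_force: 0.0
```

Run:
```python
from h import *
status();u0=np.array([11,59])/60
print(delta(np.array([97,119])+u0*66,150,-100.6))
```

```text
t 1.45 tcp [482.2 -78.8 205.7] lane [ -61. -147.] head -100.6 F [ 0.  -0.7  0.2] gap 17.7
(array([356.4, 106.5,  55.8]), np.float64(0.0))
```

>>> carry_out([
  {"dp":[356,106,0],"roll":0,"gripper":-1},
  {"dp":[356,106,0],"roll":0,"gripper":-1},
  {"dp":[356,106,0],"roll":0,"gripper":-1},
  {"dp":[356,106,0],"roll":0,"gripper":-1},
  {"dp":[356,106,0],"roll":0,"gripper":-1},
  {"dp":[356,106,0],"roll":0,"gripper":-1},
  {"dp":[356,106,0],"roll":0,"gripper":-1},
  {"dp":[356,106,0],"roll":0,"gripper":-1},
  {"dp":[356,106,0],"roll":0,"gripper":-1},
  {"dp":[356,106,60],"roll":0,"gripper":-1},
  {"dp":[356,106,60],"roll":0,"gripper":-1},
  {"dp":[356,106,60],"roll":0,"gripper":-1},
])

```text
clock: 2.45
eef_pos: [676.0, 234.4, 139.4]
eef_rot: [-3.134, 0.004, 1.304]
wrist_force: [-0.6, -1.0, -0.6]
finger_gap: 0.3
finger_force: 0.0
```

Run:
```python
from h import *
status();u0=np.array([11,59])/60
print(delta(np.array([97,119])+u0*66,25,-100.6))
import cv2
cv2.imwrite("pics/t1.png",cv2.resize(viewer.camera("top")[80:280,170:410,::-1],None,fx=3,fy=3))
```

```text
t 2.45 tcp [676.  234.4 139.4] lane [106.1 181.3] head -100.5 F [-0.6 -1.  -0.6] gap 0.3
(array([  3.6,   3.3, 114.4]), np.float64(0.1))
```

View pics/t1.png

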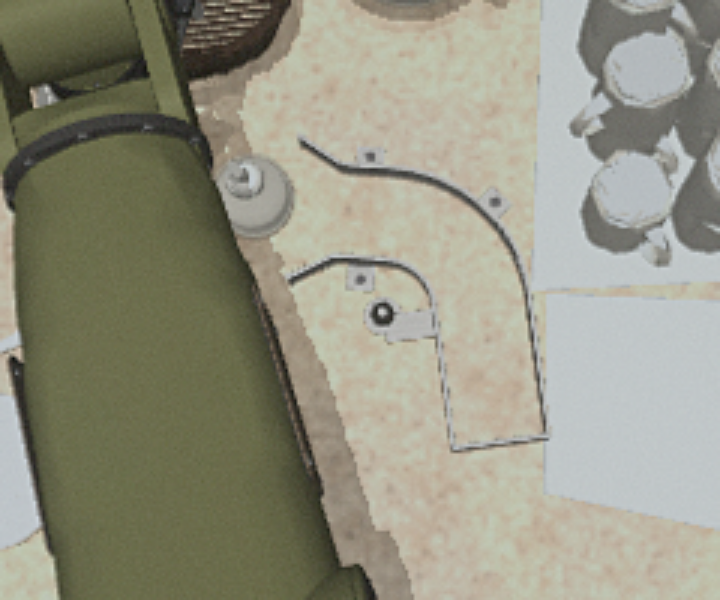

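```bash
python3 - <<'E'
from h import *
for h in(40,60,80,100,120):
  X=px2w("top",200,109,h);Y=px2w("top",262,95,h);Z=px2w("top",230,107,h);print(h,X.round(),w2px("side",X).round(),Y.round(),w2px("side",Y).round(),Z.round(),w2px("side",Z).round())
E
python3 -c "
import cv2;i=cv2.imread('pics/side0.png')[100:210,330:480];cv2.imwrite('pics/bas.png',cv2.resize(i,None,fx=5,fy=5))"
```

```text
40 [753. 308.  40.] [384. 148.] [788. 149.  40.] [405. 172.] [757. 231.  40.] [390. 159.]
60 [747. 303.  60.] [383. 143.] [781. 147.  60.] [404. 167.] [751. 227.  60.] [388. 154.]
80 [740. 298.  80.] [382. 139.] [774. 145.  80.] [402. 162.] [744. 224.  80.] [387. 149.]
100 [733. 293. 100.] [380. 134.] [766. 142. 100.] [401. 156.] [737. 220. 100.] [386. 144.]
120 [727. 289. 120.] [379. 129.] [759. 140. 120.] [399. 151.] [731. 217. 120.] [384. 139.]
```

View pics/bas.png

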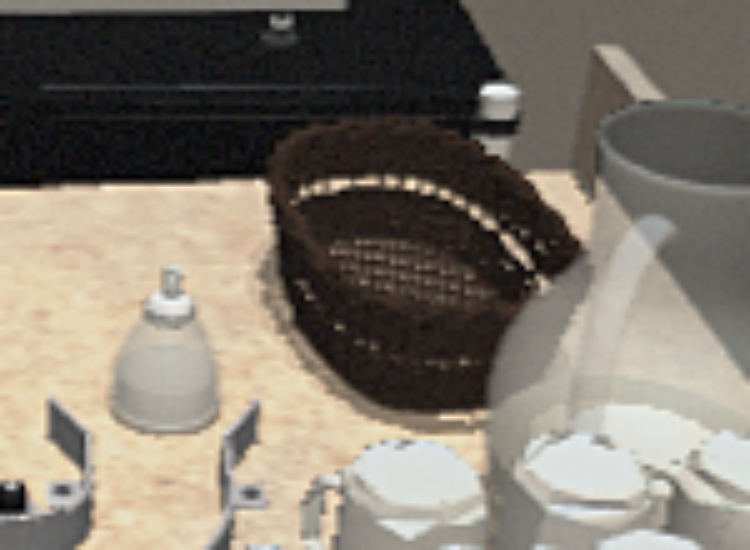

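>>> carry_out([
  {"dp":[3,3,30],"roll":0,"gripper":-1},
  {"dp":[3,3,55],"roll":0,"gripper":-1},
  {"dp":[3,3,75],"roll":0,"gripper":-1},
  {"dp":[3,3,90],"roll":0,"gripper":-1},
  {"dp":[3,3,100],"roll":0,"gripper":-1},
  {"dp":[3,3,112],"roll":0,"gripper":-1},
  {"dp":[3,3,112],"roll":0,"gripper":-1},
  {"dp":[3,3,112],"roll":0,"gripper":-1},
])

```text
clock: 3.17
eef_pos: [681.8, 236.4, 34.0]
eef_rot: [3.141, -0.0, 1.303]
wrist_force: [0.8, 0.6, 0.7]
finger_gap: 0.3
finger_force: 0.0
```

Run:
```python
from h import *
status();u0=np.array([11,59])/60
for k in (42.5,0,-10): print(delta(np.array([97,119])+u0*k,26,-100.6))
```

```text
t 3.1667 tcp [681.8 236.4  34. ] lane [111.7 183.8] head -100.6 F [0.8 0.6 0.7] gap 0.3
(array([-23.9,  -2.6,   8. ]), np.float64(0.0))
(array([-66.4,  -2.6,   8. ]), np.float64(0.0))
(array([-76.4,  -2.6,   8. ]), np.float64(0.0))
```

>>> carry_out([
  {"dp":[-5,-2.6,8],"roll":0,"gripper":-1},
  {"dp":[-11,-2.6,8],"roll":0,"gripper":-1},
  {"dp":[-16,-2.6,8],"roll":0,"gripper":-1},
  {"dp":[-20,-2.6,8],"roll":0,"gripper":-1},
  {"dp":[-23,-2.6,8],"roll":0,"gripper":-1},
  {"dp":[-26,-2.6,8],"roll":0,"gripper":-1},
  {"dp":[-29,-2.6,8],"roll":0,"gripper":-1},
  {"dp":[-33,-2.6,8],"roll":0,"gripper":-1},
  {"dp":[-37,-2.6,8],"roll":0,"gripper":-1},
  {"dp":[-41,-2.6,8],"roll":0,"gripper":-1},
  {"dp":[-45,-2.6,8],"roll":0,"gripper":-1},
  {"dp":[-49,-2.6,8],"roll":0,"gripper":-1},
])

```text
clock: 4.17
eef_pos: [666.1, 189.6, 25.6]
eef_rot: [3.141, -0.0, 1.303]
wrist_force: [1.0, 1.9, 2.2]
finger_gap: 0.5
finger_force: 1.4
```

```bash
cat >> h.py <<'E'
def look(name):
    import cv2
    from cell import models
    im=viewer.camera("top"); cv2.imwrite(name,cv2.resize(im[100:250,220:380,::-1],None,fx=4,fy=4,interpolation=cv2.INTER_CUBIC))
    for c in("top","side"):
        if c=="side": viewer.camera("side")
        for r in models.cut_out(c,"dispenser_center")[:1]: print(c,r["p"],r["box"],r["region"].sum())
E
python3 - <<'E'
from h import *
status();look("pics/t2.png")
E
```

```text
t 4.1667 tcp [666.1 189.6  25.6] lane [ 99.9 135.8] head -100.6 F [1.  1.9 2.2] gap 0.5
top 0.53 [264.7, 133.3, 279.5, 159.4] 258
side 0.58 [349.8, 156.7, 374.5, 193.1] 588
```

View pics/t2.png

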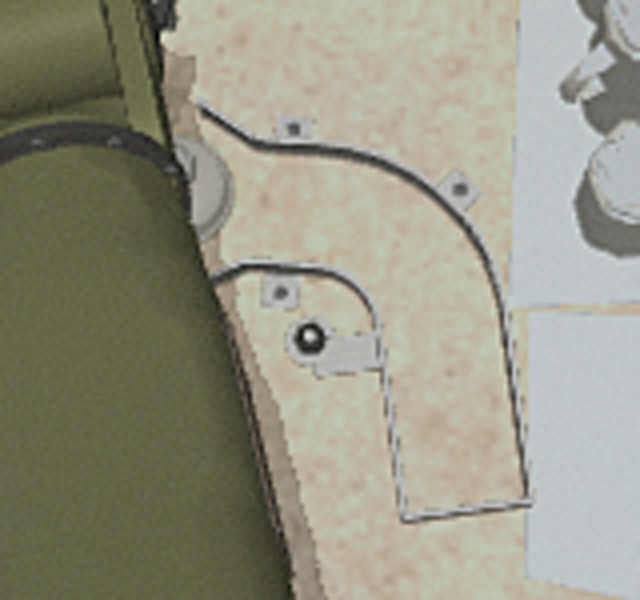

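```bash
cat >> h.py <<'E'
def leg_pt(s,off=0,b=None):
    """lane point and heading (deg) on middle line; s=0 at bend start, negative before"""
    b=L[3] if b is None else b
    if s<0: return np.array([85+off,-s]),-90.
    a=min(s/85,b); e=np.array([np.cos(a),-np.sin(a)]); t=np.array([-np.sin(a),-np.cos(a)])
    return (85+off)*e+max(0,s-85*b)*t,-90-np.degrees(a)
def push(ss,d=42.5,off=0,z=26):
    for s in ss:
        c,h=leg_pt(s,off); t=np.array([np.cos(np.radians(h)),np.sin(np.radians(h))])
        dp,r=delta(c-d*t,z,h); print(s,dp.tolist(),float(r))
E
python3 - <<'E'
from h import *
status();print(w2px("side",[*l2w((92,94)),20]),w2px("side",[*l2w((97,94)),20]),w2px("side",[*l2w((87,94)),20]))
push(range(-90,-30,5))
E
```

```text
t 4.3667 tcp [665.9 189.5  25.2] lane [ 99.8 135.8] head -100.6 F [-0.9  0.3  0.4] gap 0.4
[360.96697958 179.60079136] [362.60972499 179.61684986] [359.32475261 179.58473793]
-90 [-5.9, -13.9, -0.8] -10.6
-85 [-10.9, -13.0, -0.8] -10.6
-80 [-15.8, -12.1, -0.8] -10.6
-75 [-20.7, -11.2, -0.8] -10.6
-70 [-25.6, -10.3, -0.8] -10.6
-65 [-30.5, -9.4, -0.8] -10.6
-60 [-35.4, -8.4, -0.8] -10.6
-55 [-40.4, -7.5, -0.7] -10.6
-50 [-45.3, -6.6, -0.7] -10.6
-45 [-50.2, -5.7, -0.7] -10.6
-40 [-55.1, -4.8, -0.7] -10.6
-35 [-60.0, -3.8, -0.7] -10.6
```

>>> carry_out([
  {"dp":[-3,2,-0.7],"roll":0,"gripper":-1},
  {"dp":[-7,3,-0.7],"roll":0,"gripper":-1},
  {"dp":[-11,3,-0.7],"roll":0,"gripper":-1},
  {"dp":[-15,3,-0.7],"roll":0,"gripper":-1},
  {"dp":[-19,3,-0.7],"roll":0,"gripper":-1},
  {"dp":[-23,2,-0.7],"roll":0,"gripper":-1},
  {"dp":[-27,1,-0.7],"roll":-2,"gripper":-1},
  {"dp":[-31,0,-0.7],"roll":-4,"gripper":-1},
  {"dp":[-35,-1,-0.7],"roll":-6,"gripper":-1},
  {"dp":[-39,-2,-0.7],"roll":-8,"gripper":-1},
  {"dp":[-43,-3,-0.7],"roll":-10,"gripper":-1},
  {"dp":[-47,-4,-0.7],"roll":-10.6,"gripper":-1},
])

```text
clock: 5.37
eef_pos: [649.5, 145.2, 26.1]
eef_rot: [-3.141, -0.0, 1.49]
wrist_force: [0.0, 1.5, -1.8]
finger_gap: 0.4
finger_force: 0.5
```

Run:
```python
from h import *
status();look("pics/t3.png");push(range(-45,20,5))
for x in(80,85,90,95):print(x,w2px("side",[*l2w((x,49)),20]))
```

```text
t 5.3667 tcp [649.5 145.2  26.1] lane [87.1 90.2] head -89.9 F [ 0.   1.5 -1.8] gap 0.4
top 0.72 [281.8, 136.4, 296.5, 162.1] 252
side 0.94 [349.6, 163.2, 372.1, 201.9] 614
-45 [-3.0, -2.5, 0.3] -0.0
-40 [-8.0, -2.4, 0.3] -0.0
-35 [-13.0, -2.4, 0.3] -0.0
-30 [-18.0, -2.4, 0.3] -0.0
-25 [-23.0, -2.4, 0.3] -0.0
-20 [-28.0, -2.4, 0.3] -0.0
-15 [-33.0, -2.4, 0.3] -0.0
-10 [-38.0, -2.4, 0.3] -0.0
-5 [-43.0, -2.4, 0.3] -0.0
0 [-48.0, -2.4, 0.3] -0.0
5 [-53.1, -0.1, 0.3] 3.3
10 [-58.3, 2.0, 0.3] 6.7
15 [-63.6, 3.7, 0.3] 10.1
80 [357.68194005 187.8060072 ]
85 [359.37700378 187.82391919]
90 [361.07261994 187.84183701]
95 [362.76878879 187.85976068]
```

View pics/t3.png

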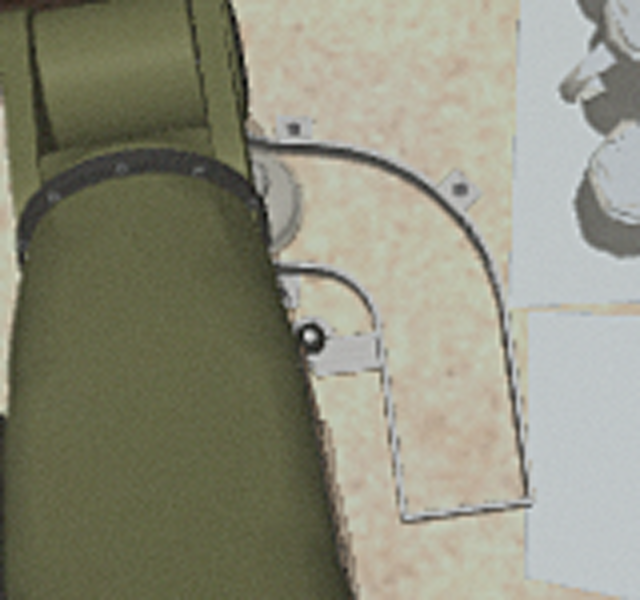

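>>> carry_out([
  {"dp":[-3,0,0.3],"roll":0,"gripper":-1},
  {"dp":[-7,0,0.3],"roll":0,"gripper":-1},
  {"dp":[-11,0,0.3],"roll":0,"gripper":-1},
  {"dp":[-15,-1,0.3],"roll":0,"gripper":-1},
  {"dp":[-19,-1,0.3],"roll":0,"gripper":-1},
  {"dp":[-23,-2,0.3],"roll":0,"gripper":-1},
  {"dp":[-27,-2,0.3],"roll":0,"gripper":-1},
  {"dp":[-31,-2,0.3],"roll":0,"gripper":-1},
  {"dp":[-35,-2,0.3],"roll":0,"gripper":-1},
  {"dp":[-39,-2,0.3],"roll":0,"gripper":-1},
  {"dp":[-43,-2,0.3],"roll":0,"gripper":-1},
  {"dp":[-47,-2,0.3],"roll":0,"gripper":-1},
])

```text
clock: 6.57
eef_pos: [643.8, 98.6, 25.9]
eef_rot: [-3.142, -0.0, 1.488]
wrist_force: [-0.4, 3.4, 2.1]
finger_gap: 0.7
finger_force: 1.5
```

Run:
```python
from h import *
status();look("pics/t4.png");push(range(0,52,4))
for x in(80,85,90):print(x,w2px("side",[*l2w((x,0)),20]))
```

```text
t 6.5667 tcp [643.8  98.6  25.9] lane [85.4 43.3] head -90.0 F [-0.4  3.4  2.1] gap 0.7
top 0.57 [304.4, 138.5, 314.6, 160.1] 158
side 0.86 [352.4, 173.8, 376.5, 213.6] 587
0 [-0.8, -0.3, -0.3] 0.0
4 [-4.8, 1.6, -0.3] 2.7
8 [-9.0, 3.3, -0.3] 5.4
12 [-13.2, 4.8, -0.3] 8.1
16 [-17.5, 6.1, -0.3] 10.8
20 [-21.8, 7.2, -0.3] 13.5
24 [-26.2, 8.1, -0.3] 16.2
28 [-30.6, 8.8, -0.3] 18.9
32 [-35.0, 9.3, -0.3] 21.6
36 [-39.5, 9.6, -0.3] 24.3
40 [-44.0, 9.7, -0.3] 27.0
44 [-48.4, 9.5, -0.3] 29.7
48 [-52.9, 9.2, -0.3] 32.4
80 [358.4459607  197.41548363]
85 [360.20346944 197.43567729]
90 [361.96157202 197.45587777]
```

>>> carry_out([
  {"dp":[-4.8,1.6,-0.3],"roll":2.7,"gripper":-1},
  {"dp":[-9,3.3,-0.3],"roll":5.4,"gripper":-1},
  {"dp":[-13.2,4.8,-0.3],"roll":8.1,"gripper":-1},
  {"dp":[-17.5,6.1,-0.3],"roll":10.8,"gripper":-1},
  {"dp":[-21.8,7.2,-0.3],"roll":13.5,"gripper":-1},
  {"dp":[-26.2,8.1,-0.3],"roll":16.2,"gripper":-1},
  {"dp":[-30.6,8.8,-0.3],"roll":18.9,"gripper":-1},
  {"dp":[-35,9.3,-0.3],"roll":21.6,"gripper":-1},
  {"dp":[-39.5,9.6,-0.3],"roll":24.3,"gripper":-1},
  {"dp":[-44,9.7,-0.3],"roll":27,"gripper":-1},
])

```text
clock: 7.6
eef_pos: [649.8, 54.4, 25.9]
eef_rot: [-3.141, 0.0, 1.015]
wrist_force: [-1.4, 2.0, -0.8]
finger_gap: 0.2
finger_force: 1.1
```

Run:
```python
from h import *
status();look("pics/t5.png");push(range(40,92,4))
```

```text
t 7.6 tcp [649.8  54.4  25.9] lane [95.  -0.2] head -117.1 F [-1.4  2.  -0.8] gap 0.2
side 0.7 [345.4, 181.0, 372.1, 219.8] 597
40 [-0.3, 0.1, 0.0] 0.1
44 [-4.4, 2.0, 0.0] 2.8
48 [-8.5, 3.7, 0.0] 5.5
52 [-12.7, 5.2, 0.0] 8.2
56 [-17.0, 6.5, 0.0] 10.9
60 [-21.3, 7.6, 0.0] 13.6
64 [-25.7, 8.5, 0.0] 16.3
68 [-30.1, 9.2, 0.0] 19.0
72 [-34.5, 9.7, 0.0] 21.7
76 [-39.0, 10.0, 0.0] 24.4
80 [-43.5, 10.1, 0.0] 27.1
84 [-48.0, 9.9, 0.0] 29.8
88 [-52.4, 9.6, 0.0] 32.4
```

View pics/t5.png

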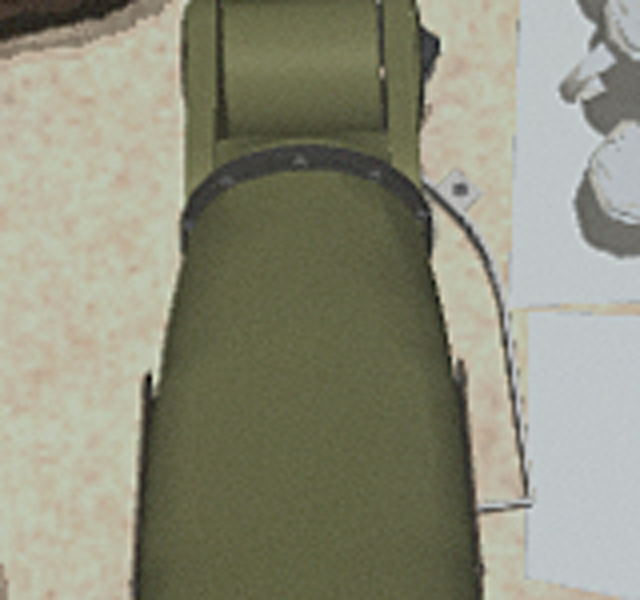

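>>> carry_out([
  {"dp":[-4.4,2,0],"roll":2.8,"gripper":-1},
  {"dp":[-8.5,3.7,0],"roll":5.5,"gripper":-1},
  {"dp":[-12.7,5.2,0],"roll":8.2,"gripper":-1},
  {"dp":[-17,6.5,0],"roll":10.9,"gripper":-1},
  {"dp":[-21.3,7.6,0],"roll":13.6,"gripper":-1},
  {"dp":[-25.7,8.5,0],"roll":16.3,"gripper":-1},
  {"dp":[-30.1,9.2,0],"roll":19,"gripper":-1},
  {"dp":[-34.5,9.7,0],"roll":21.7,"gripper":-1},
  {"dp":[-39,10,0],"roll":24.4,"gripper":-1},
  {"dp":[-43.5,10.1,0],"roll":27.1,"gripper":-1},
])

```text
clock: 8.63
eef_pos: [635.6, 12.3, 26.1]
eef_rot: [-3.142, -0.0, 0.543]
wrist_force: [0.7, 2.1, 0.6]
finger_gap: 0.7
finger_force: 0.9
```

Run:
```python
from h import *
import cv2
status()
cv2.imwrite("pics/s6.png",cv2.resize(viewer.camera("side")[130:260,250:420,::-1],None,fx=4,fy=4))
push(range(80,132,4))
for s in(76,80):print(w2px("side",[*l2w(leg_pt(s)[0]),98]),w2px("side",[*l2w(leg_pt(s)[0]),20]))
```

```text
t 8.6333 tcp [635.6  12.3  26.1] lane [ 84.4 -43.3] head -144.1 F [0.7 2.1 0.6] gap 0.7
80 [0.4, -0.2, 0.1] -0.4
84 [-3.6, 1.8, 0.1] 2.3
88 [-7.7, 3.5, 0.1] 5.0
92 [-11.9, 5.1, 0.1] 7.7
96 [-16.2, 6.4, 0.1] 10.4
100 [-20.5, 7.5, 0.1] 13.1
104 [-24.9, 8.5, 0.1] 15.8
108 [-29.3, 9.2, 0.1] 18.5
112 [-33.7, 9.7, 0.1] 21.2
116 [-38.2, 10.1, 0.1] 23.9
120 [-42.0, 8.8, 0.1] 24.4
124 [-45.6, 7.1, 0.1] 24.4
128 [-49.3, 5.5, 0.1] 24.4
[350.70044323 187.63690312] [349.6804673  211.46742811]
[349.4990105  188.14881679] [348.53028184 211.99978883]
```

View pics/s6.png

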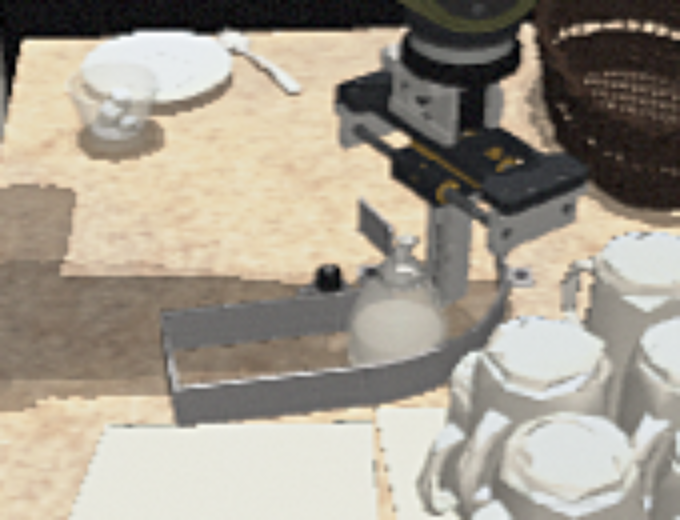

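>>> carry_out([
  {"dp":[-3.6,1.8,0],"roll":2.3,"gripper":-1},
  {"dp":[-7.7,3.5,0],"roll":5,"gripper":-1},
  {"dp":[-11.9,5.1,0],"roll":7.7,"gripper":-1},
  {"dp":[-16.2,6.4,0],"roll":10.4,"gripper":-1},
  {"dp":[-20.5,7.5,0],"roll":13.1,"gripper":-1},
  {"dp":[-24.9,8.5,0],"roll":15.8,"gripper":-1},
  {"dp":[-29.3,9.2,0],"roll":18.5,"gripper":-1},
  {"dp":[-33.7,9.7,0],"roll":21.2,"gripper":-1},
  {"dp":[-38.2,10,0],"roll":23.9,"gripper":-1},
  {"dp":[-42,8.8,0],"roll":24.4,"gripper":-1},
])

```text
clock: 9.52
eef_pos: [604.4, -17.2, 26.3]
eef_rot: [3.141, -0.001, 0.118]
wrist_force: [1.7, 0.0, 0.3]
finger_gap: 0.5
finger_force: 0.8
```

Run:
```python
from h import *
status(); print(L[3]*85)
push(range(120,204,4))
```

```text
t 9.5167 tcp [604.4 -17.2  26.3] lane [ 55.7 -75.4] head -168.5 F [1.7 0.  0.3] gap 0.5
116.76080068199222
120 [-0.6, 0.1, 0.3] 0.2
124 [-4.6, 0.1, 0.3] 0.2
128 [-8.6, 0.1, 0.3] 0.2
132 [-12.6, 0.1, 0.3] 0.2
136 [-16.6, 0.1, 0.3] 0.2
140 [-20.6, 0.0, 0.3] 0.2
144 [-24.6, 0.0, 0.3] 0.2
148 [-28.6, 0.0, 0.3] 0.2
152 [-32.6, -0.0, 0.3] 0.2
156 [-36.6, -0.0, 0.3] 0.2
160 [-40.6, -0.0, 0.3] 0.2
164 [-44.6, -0.1, 0.3] 0.2
168 [-48.6, -0.1, 0.3] 0.2
172 [-52.6, -0.1, 0.3] 0.2
176 [-56.6, -0.1, 0.3] 0.2
180 [-60.6, -0.1, 0.3] 0.2
184 [-64.6, -0.1, 0.3] 0.2
188 [-68.6, -0.2, 0.2] 0.2
192 [-72.6, -0.2, 0.2] 0.2
196 [-76.6, -0.2, 0.2] 0.2
200 [-80.6, -0.2, 0.2] 0.2
```

>>> carry_out([
  {"dp":[-4.5,0,0],"roll":0,"gripper":-1},
  {"dp":[-9,0,0],"roll":0,"gripper":-1},
  {"dp":[-13.5,0,0],"roll":0,"gripper":-1},
  {"dp":[-18,0,0],"roll":0,"gripper":-1},
  {"dp":[-22.5,0,0],"roll":0,"gripper":-1},
  {"dp":[-27,0,0],"roll":0,"gripper":-1},
  {"dp":[-31.5,0,0],"roll":0,"gripper":-1},
  {"dp":[-36,0,0],"roll":0,"gripper":-1},
  {"dp":[-40.5,0,0],"roll":0,"gripper":-1},
  {"dp":[-45,0,0],"roll":0,"gripper":-1},
  {"dp":[-49,0,0],"roll":0,"gripper":-1},
  {"dp":[-53,0,0],"roll":0,"gripper":-1},
])

```text
clock: 10.52
eef_pos: [551.2, -23.6, 26.2]
eef_rot: [-3.142, -0.0, 0.118]
wrist_force: [3.2, 0.8, 0.4]
finger_gap: 0.4
finger_force: 1.0
```

Run:
```python
from h import *
status(); push([190,196,200,202,204])
```

```text
t 10.5167 tcp [551.2 -23.6  26.2] lane [  3.3 -86.1] head -168.5 F [3.2 0.8 0.4] gap 0.4
190 [-17.1, -0.2, 0.2] 0.2
196 [-23.1, -0.2, 0.2] 0.2
200 [-27.1, -0.2, 0.2] 0.2
202 [-29.1, -0.2, 0.2] 0.2
204 [-31.1, -0.2, 0.2] 0.2
```

>>> carry_out([
  {"dp":[-3,0,0],"roll":0,"gripper":-1},
  {"dp":[-6,0,0],"roll":0,"gripper":-1},
  {"dp":[-9,0,0],"roll":0,"gripper":-1},
  {"dp":[-12,0,0],"roll":0,"gripper":-1},
  {"dp":[-14,0,0],"roll":0,"gripper":-1},
  {"dp":[-16,0,0],"roll":0,"gripper":-1},
  {"dp":[-18,0,0],"roll":0,"gripper":-1},
  {"dp":[-19.5,0,0],"roll":0,"gripper":-1},
  {"dp":[-20.5,0,0],"roll":0,"gripper":-1},
  {"dp":[-21.5,0,0],"roll":0,"gripper":-1},
  {"dp":[-22,0,0],"roll":0,"gripper":-1},
  {"dp":[-22.5,0,0],"roll":0,"gripper":-1},
])

```text
clock: 11.52
eef_pos: [529.3, -26.1, 26.2]
eef_rot: [-3.142, -0.0, 0.118]
wrist_force: [2.0, -0.2, 0.5]
finger_gap: 0.4
finger_force: 1.1
```

>>> carry_out([
  {"dp":[-0.5,0,0],"roll":0,"gripper":-1},
  {"dp":[-1,0,0],"roll":0,"gripper":-1},
  {"dp":[-1.5,0,0],"roll":0,"gripper":-1},
  {"dp":[-2,0,0],"roll":0,"gripper":-1},
])

```text
clock: 11.85
eef_pos: [527.3, -26.4, 26.1]
eef_rot: [-3.142, -0.0, 0.118]
wrist_force: [3.8, 1.3, 1.1]
finger_gap: 0.4
finger_force: 1.8
```

>>> carry_out([
  {"dp":[-0.5,0,0],"roll":0,"gripper":-1},
  {"dp":[-1,0,0],"roll":0,"gripper":-1},
  {"dp":[-1,0,0],"roll":0,"gripper":-1},
])

```text
clock: 12.1
eef_pos: [526.9, -26.5, 26.5]
eef_rot: [3.141, -0.002, 0.118]
wrist_force: [7.0, 1.5, -0.6]
finger_gap: 0.4
finger_force: 3.0
```

>>> carry_out([
  {"dp":[-0.5,0,0],"roll":0,"gripper":-1},
  {"dp":[-1,0,0],"roll":0,"gripper":-1},
  {"dp":[-1,0,0],"roll":0,"gripper":-1},
])

```text
clock: 12.35
eef_pos: [526.6, -26.6, 26.8]
eef_rot: [3.141, -0.003, 0.118]
wrist_force: [8.6, 2.1, 1.1]
finger_gap: 0.5
finger_force: 4.4
```

>>> carry_out([
  {"dp":[-0.4,0,0],"roll":0,"gripper":-1},
  {"dp":[-0.8,0,0],"roll":0,"gripper":-1},
  {"dp":[-0.8,0,0],"roll":0,"gripper":-1},
])

```text
clock: 12.6
eef_pos: [526.3, -26.7, 27.1]
eef_rot: [3.141, -0.005, 0.118]
wrist_force: [11.0, 1.9, 2.0]
finger_gap: 0.7
finger_force: 5.5
```

Run:
```python
from h import *
import cv2
status()
cv2.imwrite("pics/s7.png",cv2.resize(viewer.camera("side")[160:250,270:400,::-1],None,fx=5,fy=5))
status()
```

```text
t 12.6 tcp [526.3 -26.7  27.1] lane [-21.3 -91.4] head -168.5 F [11.   1.9  2. ] gap 0.7
t 12.65 tcp [526.3 -26.7  27.1] lane [-21.3 -91.4] head -168.5 F [11.8  2.3  1.5] gap 0.5
```

View pics/s7.png

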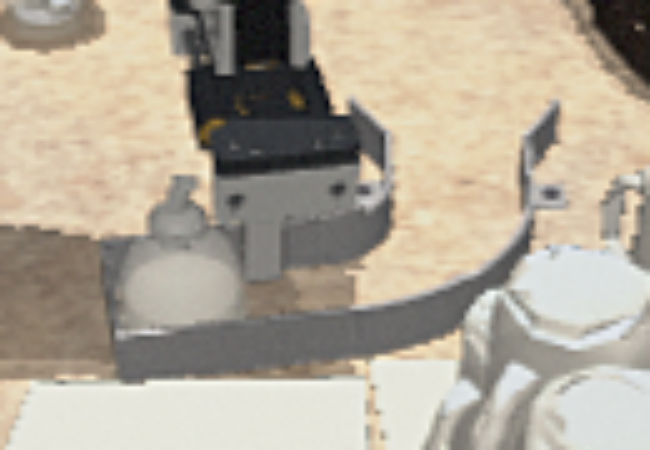

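The dispenser sits at the closed end, with the plate at crop x≈115 and its left edge at x≈122. It looks nearly upright, and the fingers are behind it. I'll hold the press now.

>>> carry_out([
  {"dp":[-0.3,0,0],"roll":0,"gripper":-1},
  {"dp":[-0.3,0,0],"roll":0,"gripper":-1},
  {"dp":[-0.3,0,0],"roll":0,"gripper":-1},
  {"dp":[-0.3,0,0],"roll":0,"gripper":-1},
  {"dp":[-0.3,0,0],"roll":0,"gripper":-1},
  {"dp":[-0.3,0,0],"roll":0,"gripper":-1},
  {"dp":[-0.3,0,0],"roll":0,"gripper":-1},
  {"dp":[-0.3,0,0],"roll":0,"gripper":-1},
  {"dp":[-0.3,0,0],"roll":0,"gripper":-1},
  {"dp":[-0.3,0,0],"roll":0,"gripper":-1},
  {"dp":[-0.3,0,0],"roll":0,"gripper":-1},
  {"dp":[-0.3,0,0],"roll":0,"gripper":-1},
])

```text
clock: 13.65
eef_pos: [526.2, -26.8, 27.2]
eef_rot: [3.141, -0.005, 0.118]
wrist_force: [12.1, 2.2, 2.0]
finger_gap: 0.2
finger_force: 6.0
```

>>> carry_out([
  {"dp":[-0.3,0,0],"roll":0,"gripper":-1},
  {"dp":[-0.3,0,0],"roll":0,"gripper":-1},
  {"dp":[-0.3,0,0],"roll":0,"gripper":-1},
  {"dp":[-0.3,0,0],"roll":0,"gripper":-1},
  {"dp":[-0.3,0,0],"roll":0,"gripper":-1},
  {"dp":[-0.3,0,0],"roll":0,"gripper":-1},
])

```text
clock: 14.15
eef_pos: [526.1, -26.8, 27.3]
eef_rot: [3.141, -0.006, 0.118]
wrist_force: [12.3, 3.6, 2.5]
finger_gap: -0.3
finger_force: 6.4
```

>>> carry_out([
  {"dp":[1,0,0],"roll":0,"gripper":-1},
  {"dp":[2,0,0],"roll":0,"gripper":-1},
  {"dp":[3,0,0],"roll":0,"gripper":-1},
  {"dp":[4.5,0,0],"roll":0,"gripper":-1},
  {"dp":[6,0,0],"roll":0,"gripper":-1},
  {"dp":[9,0,0],"roll":0,"gripper":-1},
  {"dp":[13,0,0],"roll":0,"gripper":-1},
  {"dp":[18,0,0],"roll":0,"gripper":-1},
  {"dp":[24,0,0],"roll":0,"gripper":-1},
  {"dp":[26,0,0],"roll":0,"gripper":-1},
  {"dp":[26,0,-15],"roll":0,"gripper":-1},
  {"dp":[26,0,-40],"roll":0,"gripper":-1},
])

```text
clock: 15.15
eef_pos: [548.5, -23.5, 64.3]
eef_rot: [-3.141, 0.005, 0.118]
wrist_force: [-0.4, 0.2, 0.1]
finger_gap: 0.2
finger_force: 0.0
```

Run:
```python
from h import *
import cv2
status()
cv2.imwrite("pics/s8.png",cv2.resize(viewer.camera("side")[160:250,270:400,::-1],None,fx=5,fy=5))
```

```text
t 15.15 tcp [548.5 -23.5  64.3] lane [  0.6 -86.3] head -168.5 F [-0.4  0.2  0.1] gap 0.2
```

View pics/s8.png

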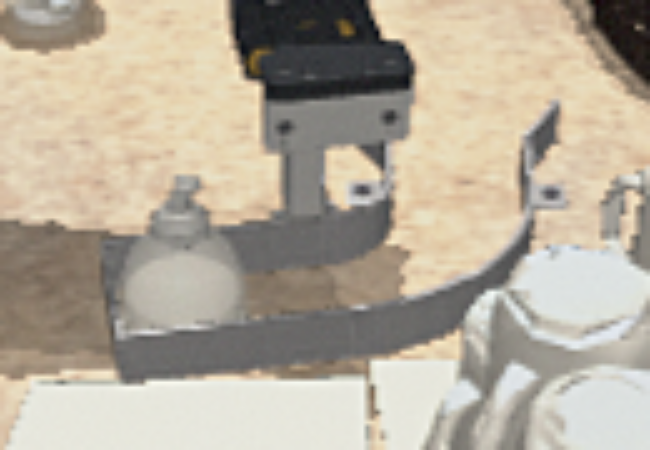

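The dispenser stands upright at the stop (base at crop x≈125–240, with the plate at x≈115). The fingers are clear of it.

>>> carry_out([
  {"dp":[5,0,-30],"roll":0,"gripper":-1},
  {"dp":[5,0,-50],"roll":0,"gripper":-1},
  {"dp":[5,0,-60],"roll":0,"gripper":-1},
  {"dp":[5,0,-60],"roll":0,"gripper":-1},
  {"dp":[5,0,-60],"roll":0,"gripper":-1},
])

```text
clock: 15.62
eef_pos: [554.5, -23.1, 125.5]
eef_rot: [-3.142, 0.0, 0.118]
wrist_force: [0.3, -0.0, 0.1]
finger_gap: 0.5
finger_force: 0.0
```

Run:
```python
from cell import manip
print(manip.sign_off())
```

```text
the job is handed in; nothing more can be done
None
```

I pushed the dispenser round the bend to the stop, held it there at about 12 N (wrist reading) for about 1.5 s, backed the fingers clear and handed the job in at about 15.6 s; in the last picture it stood upright at the stop, but sign-off returned no verdict.

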